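# Snap the belt guard onto the lathe drive

### The job

Pick up the loose yellow guard cover by its black grip rib, set it squarely over the open green belt housing and press it straight down until the clip arms at both of its ends have snapped under the housing's rim beads and it sits fully home and level; then let go. The housing floats on soft rubber feet and sinks a good way as you press, so press slowly on until you feel or see the cover snap home and stop pressing at once; never push with more than about 24 N, which would crush the feet. Keep the cover upright all the time and leave the other things on the bench where they are.

Things in the scene. Friction and masses are not known exactly. Their poses are not given: they have to be found in the camera images.
- cover: Loose yellow guard cover, about 0.14 kg, standing upright on the bench on its two long skirts. Origin at the centre of its lower edge; z up, x along its length. Plate 124 x 76 mm (x by y), underside at z = 22 mm, top at 26 mm. Skirts along the long sides, inner faces 64 mm apart. One grey sprung clip arm hangs at each end (x). Fits either way round along x.
- cover_seat (a point): Point on the cover: centre of the underside of its plate, 22 mm above the cover's origin; axes as the cover's.
- housing: Open green belt housing with two pulleys inside, outside 96 x 60 mm (x by y), 60 mm high; origin at the centre of its underside, z up, x along its length, +x towards the motor. On each short end an aluminium rim bead, radius 4 mm, axis 50 mm from the centre and 10 mm below the top. It stands on soft rubber feet and moves only straight down: see base.
- rim (a point): Point on the housing: centre of its open top, in the plane of the top, 60 mm above the housing's origin (102 mm above the bench when not pressed). Moves with the housing; axes as the housing's. Once snapped home, cover_seat lies here. Set on loosely, the cover rests with its hooks on the beads, plate about 10 mm above this point.
- rib (a point): Point on the cover: centre of the top of its black grip rib, 52 mm above the cover's origin. The rib is 44 mm along x, 14 mm wide along y and 26 mm high, on top of the plate: pinch it across y. Fingertips may rest and push on the flat plate beside it.
- clip_a: Grey clip arm at the cover's +x end (clip_b, the same, at -x), on a sprung hinge; it gives way outward. Origin on the hinge, 57.5 mm from the cover's centre and 25 mm above its lower edge. Its rounded slick hook (radius 3 mm, 20 mm along y) points inward; hook axis 54.5 mm from the cover's centre, 7.5 mm above its lower edge.
- base: Fixed plywood board 215 x 120 x 12 mm under the housing; origin below the housing's centre, on the bench. Black motor on it, from 70 mm to 136 mm along +x, top 64 mm above the bench. The soft feet let the housing sink many mm before the clips give way, and lift it again; the force needed differs from run to run but is below 20 N and falls by a third or more at the snap. More than 24 N crushes the feet.
- paint_jar: Bystander: small amber paint jar, 44 mm across, 55 mm high; origin at the centre of its underside. Leave alone.
- glue: Bystander: white glue bottle with red cap, 48 mm across, 140 mm high; origin at the centre of its underside. Leave alone.
- driver: Bystander: screwdriver with green handle lying on the bench; origin at the middle of its underside. Leave alone.
- spanner: Bystander: steel spanner lying on the bench; origin at the middle of its underside. Leave alone.
- pulley: Bystander: spare aluminium pulley, 44 mm across, 14 mm high; origin at the centre of its underside. Leave alone.
- varnish: Bystander: green varnish bottle with black cap, 40 mm across, 75 mm high; origin at the centre of its underside. Leave alone.
- collar: Bystander: brass collar, 26 mm across, 12 mm high, near the robot; origin at the centre of its underside. Leave alone.
Not all that is in view belongs to the job. There is more than one size of the cover; the one meant has the size given above.

How it is judged:
By the outcome, as a careful person would: the job done as asked, in the order asked, and still so for the second after the job is handed in, with the robot touching nothing.
It also fails if it takes over 53 s, if anything falls off the work surface, if the arm or the gripper's body presses on something with over 40 N, if the wrist force passes 120 N, or if a joint passes its speed limit or range.

### The arm

A 6-joint arm with a two-finger parallel gripper is mounted at the origin on the work surface. World frame = base frame: x ahead of the robot, y to its left, z up, the work surface at z = 0. Lengths are in m, angles in degrees, forces in N, time in s.
With the tool pointing down it reaches from about 0.3 to 0.75 m from the base axis. Payload 8.5 kg.
Tool frame: the origin (TCP) lies between the finger pads; the fingertips stand env.finger_overhang ahead of it and the grasp point (between the pads) lies 2 mm behind it (env.finger_overhang is the distance from the TCP to the fingertips, in m); z points along the fingers, y is the line along which they close (so a half turn about z gives the same grasp; the last joint's range is limited). The gripper opens to 85 mm and grips with 20 to 120 N. Pads are 22 mm wide; open, the fingers measure 114 mm over their backs; the gripper's body (76 mm by 85 mm) begins 54 mm behind the grasp point. The pads swing forward as they close: fully open they stand 13 mm farther back than shut.
Start: joints at [53.841, 21.807, 74.336, -0, 83.858, -12.336], TCP at [0.222, 0.503, 0.217] pointing down, gripper open.
Joint ranges: [-178.18, 178.18], [-50.72, 133.34], [12.68, 142.11], [-81.47, 261.47], [9.98, 163.14], [-165.26, 165.26]. Speed limits (degrees/s): [136.94, 136.94, 180, 180, 180, 180].

### API

Orientations are given as a 3x3 rotation matrix whose columns are the frame's x, y, z axes.
In Python, from rig import env gives the robot as it stands. The module is installed in compiled form; this text tells all that it offers.
- The arm moves only by the tool jog_arm, never from a script. Its arguments are lists of equal length, an entry for each row: "hand": the finger opening in m, from 0 to 0.0854; "travel": the shift along the world's x, y, z in m, a list of three; "yaw": the turn about the world's z in rad. A call has exactly 5 rows; each row shifts and turns the commanded pose from where the row before left it; what a row does not reach is not made up. A row lasts 1/8 s, in which the tool goes at most 62.5 mm and 10.7 degrees, less where a joint would pass 70% of its speed; a pose out of reach is approached as far as the arm can. A call is refused whole if a number of a shift passes 0.0625 or a number of a turn 0.188, either way. A call with a gripper value outside its range is refused whole. The fingers move at their own pace and stop on an object; "grip_force" is the grip in N (left out, the last holds). Time passes only in rows, so rows that do not move let the fingers close, or fill a call up. It gives the time, the measured TCP pose, the force, the opening and the grip force at its end, in the units of the state.
- env.observe(): the state, without advancing time (a new reading comes with each control period).
- env.get_image(name): name is "scene" or "side" or "wrist"; returns the picture (400x640x3 uint8, red, green, blue); there is no depth.
- env.calibration(name): a dict with "fx", "fy", "cx", "cy" (pixels), "position" and "rotation" of the camera in the world; the wrist camera has in their place "hand_eye" (4x4, takes a point from camera to tool coordinates, whose origin is the TCP and whose axes are the flange's). Camera axes: x right, y down, z forward; pixel columns grow to the right and rows downward; lengths in m; the calibration is good to about 2 mm. A picture is of the moment at which its call begins: read the wrist's pose just before it. calibration takes no time and is no camera call.
- env.close_job(): hands the job in; it is judged then, once.
The state is a dict: "time_s": time; "q": joint angles; "qvel": joint speeds; "joint_efforts": joint torques, N m; "position": TCP position; "tool_rot": TCP orientation; "ft_force": force on the tool from outside, world axes, zero at the start; "wrist_torque": the same for the moment, N m; "grip_width": finger opening in m; "gripper_force": force on a finger pad.
Only numpy, scipy, OpenCV 4.12 (cv2) and the standard library are available. Lean on these libraries where they do the work, as an engineer would, in place of code of your own. Each camera call takes 0.05 s, during which the arm holds its last target. There are 200 camera calls.

## Working session

There is one attempt and no reset: what is moved stays moved. The work goes in short steps, Python scripts to look and compute and a tool call to move; the robot and the scene stay as the last step left them, time stands still between calls to the robot, and variables do not carry over. Pictures are saved under pics/ and viewed, at most 10 in all, crops included, and the job is handed in when it is done.

Besides the shell and the picture viewer there is one more tool, called after ">>>" by a JSON object that holds its "op" and its "data". jog_arm: Moves the arm, as the interface text tells. Its arguments: {"type":"object","properties":{"hand":{"type":"array"},"travel":{"type":"array"},"yaw":{"type":"array"},"grip_force":{"type":"number"}},"required":["hand","travel","yaw"]}

```bash
mkdir -p pics
python3 - <<'E'
from rig import env
import cv2,numpy as np
for n in("scene","side"):
    im=env.get_image(n); cv2.imwrite(f"pics/{n}0.png",im[:,:,::-1])
    print(n,env.calibration(n))
s=env.observe();print(s["time_s"],s["position"],s["tool_rot"],s["ft_force"],s["grip_width"],env.finger_overhang)
print(env.calibration("wrist"))
E
```

```text
scene {'fx': 388.66886022777317, 'fy': 388.66886022777317, 'cx': 324.8475277881372, 'cy': 202.82345976074052, 'position': array([1.22542405, 0.07336078, 1.03638238]), 'rotation': array([[-0.11801444,  0.82179714, -0.55742448],
       [ 0.99295576,  0.09169295, -0.07504175],
       [-0.0105572 , -0.56235386, -0.82682929]])}
side {'fx': 490.0062207118286, 'fy': 490.0062207118286, 'cx': 324.62393885996124, 'cy': 197.39494430848958, 'position': array([ 0.2317748 , -0.76037801,  1.13425425]), 'rotation': array([[ 0.91637144, -0.32001917,  0.24052261],
       [-0.40011861, -0.71267247,  0.57619705],
       [-0.01298026, -0.62424809, -0.78111832]])}
0.1 [0.2219906  0.50290082 0.21688844] [[-9.14795132e-01  4.03917438e-01 -7.54818824e-04]
 [ 4.03918063e-01  9.14794530e-01 -1.07951552e-03]
 [ 2.54468990e-04 -1.29242050e-03 -9.99999132e-01]] [-0.391571   -0.84844372  0.65650511] 0.08545322468012657 0.017
{'fx': 347.0864160008258, 'fy': 347.0864160008258, 'cx': 326.68554708039045, 'cy': 202.8424495855353, 'hand_eye': array([[-1.25789134e-04, -9.44891298e-01, -3.27384206e-01,
         8.52849911e-02],
       [ 9.99999992e-01, -1.25022020e-04, -2.33881620e-05,
         8.81761527e-05],
       [-1.88309639e-05, -3.27384207e-01,  9.44891306e-01,
        -1.57583390e-01],
       [ 0.00000000e+00,  0.00000000e+00,  0.00000000e+00,
         1.00000000e+00]])}
```

View pics/scene0.png

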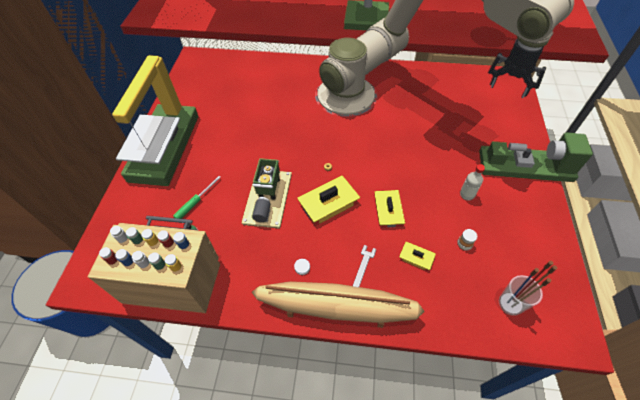

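View pics/side0.png

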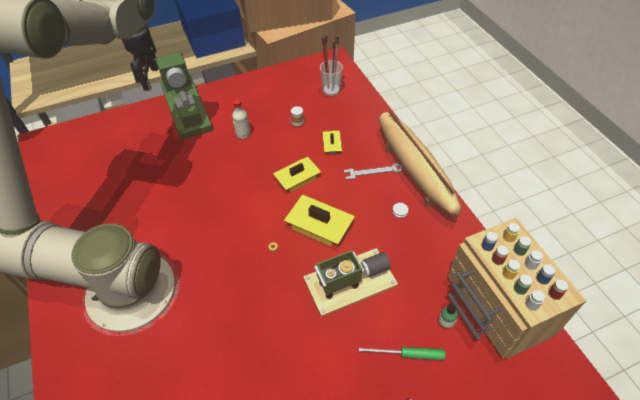

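Both views show three yellow covers, at scene pixels large (329,199), medium (390,208) and small (418,255). The housing is at (266,178), with its motor at (261,209). I'll measure the covers' sizes to tell which is 124 x 76 mm.

```bash
cat > h.py <<'E'
import cv2,numpy as np
from rig import env
def rays(cal,px):
    px=np.atleast_2d(np.float64(px))
    d=np.c_[(px[:,0]-cal["cx"])/cal["fx"],(px[:,1]-cal["cy"])/cal["fy"],np.ones(len(px))]
    return d@np.array(cal["rotation"]).T
def toplane(cal,px,z):
    d=rays(cal,px);p=np.array(cal["position"]);return p+d*((z-p[2])/d[:,2])[:,None]
def proj(cal,P):
    c=(np.atleast_2d(P)-cal["position"])@np.array(cal["rotation"])
    return np.c_[c[:,0]/c[:,2]*cal["fx"]+cal["cx"],c[:,1]/c[:,2]*cal["fy"]+cal["cy"]]
def wristcal(s):
    c=dict(env.calibration("wrist"));H=c["hand_eye"];R=np.array(s["tool_rot"])
    c["position"]=np.array(s["position"])+R@H[:3,3];c["rotation"]=R@H[:3,:3];return c
def blobs(im,lo,hi,amin):
    m=cv2.inRange(cv2.cvtColor(im,cv2.COLOR_RGB2HSV),lo,hi)
    cs=cv2.findContours(m,cv2.RETR_EXTERNAL,cv2.CHAIN_APPROX_NONE)[0]
    return [c[:,0,:] for c in cs if cv2.contourArea(c)>amin]
E
python3 - <<'E'
from h import *
for n in("scene","side"):
    im=cv2.imread(f"pics/{n}0.png")[:,:,::-1].copy();cal=env.calibration(n)
    for c in blobs(im,(24,150,130),(34,255,255),150):
        P=toplane(cal,c,.026)[:,:2].astype(np.float32)
        print(n,c.mean(0).round(),"min rect",cv2.minAreaRect(P*1000))
im=cv2.imread("pics/scene0.png");a=cv2.resize(im[140:280,225:445],None,fx=3.6,fy=3.6,interpolation=2);cv2.imwrite("pics/crop1.png",a)
im=cv2.imread("pics/side0.png");a=cv2.resize(im[115:315,255:455],None,fx=3,fy=3,interpolation=2);cv2.imwrite("pics/crop2.png",a)
E
```

```text
scene [135.  85.] min rect ((51.80342102050781, -837.990966796875), (47.29307556152344, 359.6795654296875), 89.9744644165039)
side [320. 219.] min rect ((528.8221435546875, -4.940299987792969), (105.00999450683594, 169.05667114257812), 38.411800384521484)
side [296. 173.] min rect ((534.3937377929688, 179.4232177734375), (122.93505096435547, 76.29712677001953), 10.774271011352539)
side [332. 141.] min rect ((686.0382080078125, 259.8618469238281), (88.86692810058594, 52.79963684082031), 70.35836791992188)
```

View pics/crop1.png

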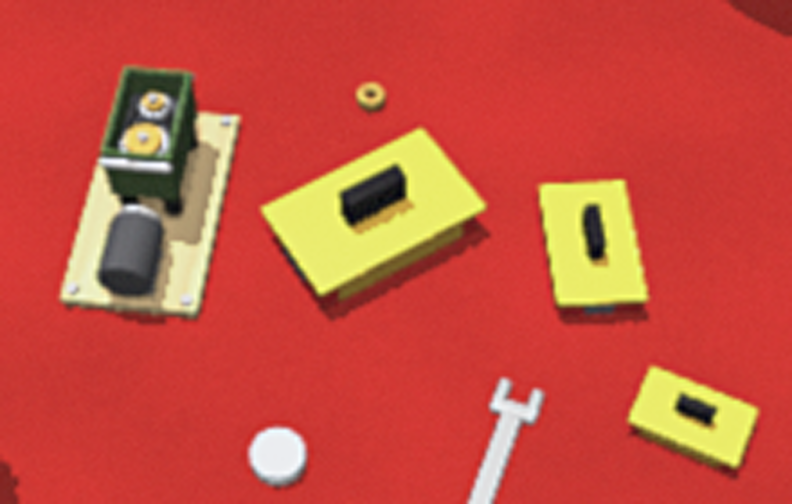

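View pics/crop2.png

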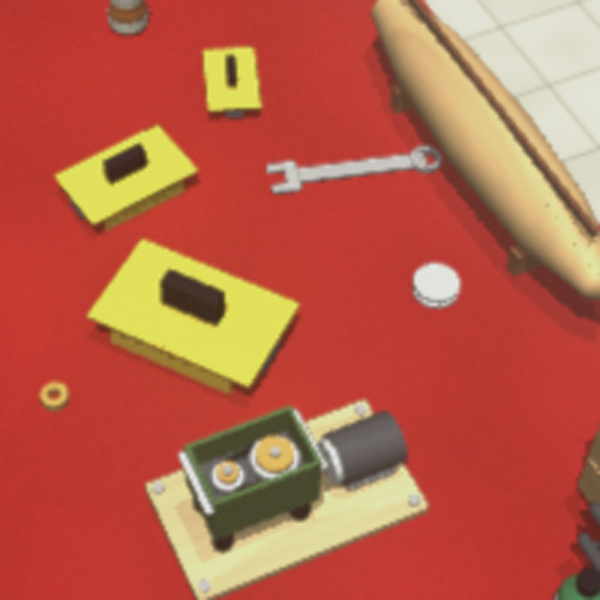

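Side fits: large 169x105, medium 123x76, small 89x53 mm. The medium one, at scene (390,208) / side (296,173), matches 124x76, and the crops confirm it with its rib and grey clip. It lies at about (0.534, 0.179), yaw 10.8°. I'll move above it and work out the housing pose.

>>> {"op": "jog_arm", "data": {"hand": [0.085,0.085,0.085,0.085,0.085], "travel": [[0.031,-0.032,0],[0.031,-0.032,0],[0.031,-0.032,0],[0.031,-0.032,0],[0.031,-0.032,0]], "yaw": [0.06,0.06,0.06,0.06,0.06]}}

```text
time_s: 0.72
position: [0.3779, 0.3419, 0.2172]
tool_rot: [[-0.994, 0.114, -0.001], [0.114, 0.994, -0.0], [0.001, -0.0, -1.0]]
ft_force: [0.9, 0.5, -0.3]
grip_width: 0.0851
gripper_force: 0.0
```

>>> {"op": "jog_arm", "data": {"hand": [0.085,0.085,0.085,0.085,0.085], "travel": [[0.031,-0.032,0],[0.031,-0.032,0],[0.031,-0.032,0],[0.031,-0.032,0],[0.031,-0.032,0]], "yaw": [0.06,0.06,0.06,0.06,0.06]}}

```text
time_s: 1.35
position: [0.5329, 0.1819, 0.2171]
tool_rot: [[-0.983, -0.185, -0.001], [-0.185, 0.983, -0.0], [0.001, 0.0, -1.0]]
ft_force: [0.6, 1.6, 0.2]
grip_width: 0.085
gripper_force: 0.0
```

Run:
```python
from h import *
# housing rim corners, from crops
A=np.array([[125,67],[193,72],[180,168],[102,160]])/3.6+[225,140]
B=np.array([[185,458],[293,410],[320,462],[212,515]])/3+[255,115]
for n,p in(("scene",A),("side",B)):
    P=toplane(env.calibration(n),p,.102); print(n,P[:,:2].round(3).tolist(),P.mean(0).round(4),cv2.minAreaRect(P[:,:2].astype(np.float32)))
s=env.observe();im=env.get_image("wrist");cv2.imwrite("pics/w1.png",im[:,:,::-1]);cal=wristcal(s)
print(s["time_s"],s["position"].round(4),np.array(s["tool_rot"]).round(4).tolist(),s["ft_force"].round(2),s["q"].round(1))
for c in blobs(im,(22,120,110),(36,255,255),1500):
    P=toplane(cal,c,.026)[:,:2].astype(np.float32); print(c.min(0),c.max(0),cv2.minAreaRect(P*1000))
```

```text
scene [[0.451, -0.236], [0.45, -0.175], [0.554, -0.167], [0.553, -0.233]] [ 0.5018 -0.2029  0.102 ] ((0.5022472143173218, -0.20134150981903076), (0.10492799431085587, 0.06650485843420029), 1.3654112815856934)
side [[0.445, -0.191], [0.544, -0.185], [0.543, -0.238], [0.444, -0.246]] [ 0.494 -0.215  0.102] ((0.4941818118095398, -0.21572798490524292), (0.10322277992963791, 0.05578937754034996), 3.2191879749298096)
1.35 [0.5329 0.1819 0.2171] [[-0.9827, -0.185, -0.0007], [-0.185, 0.9827, -0.0], [0.0007, 0.0001, -1.0]] [0.55 1.58 0.19] [  6.8  23.2  72.2   0.   84.7 -93.9]
[329 273] [414 337] ((683.8930053710938, 265.99578857421875), (90.02033996582031, 56.28520584106445), 70.14378356933594)
[288 110] [365 227] ((534.5664672851562, 182.2468719482422), (124.1854019165039, 76.26708984375), 10.068408966064453)
[30 35] [235 211] ((528.6942749023438, -13.57476806640625), (106.39449310302734, 174.46829223632812), 38.345733642578125)
```

View pics/w1.png

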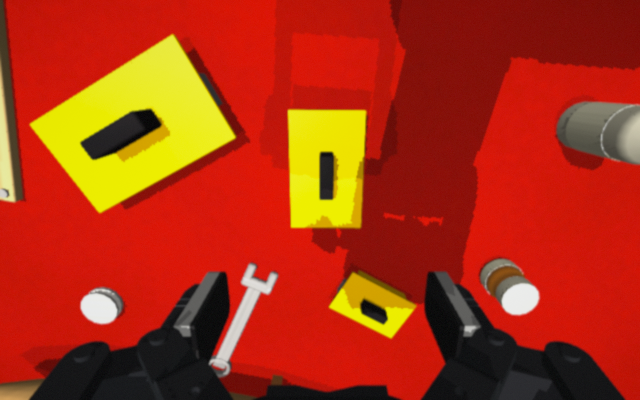

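The wrist view shows the medium cover (288..365, 110..227) at (0.5346, 0.1822), yaw 10.1° and 124x76 mm. Now I'll descend onto the rib.

>>> {"op": "jog_arm", "data": {"hand": [0.05,0.05,0.05,0.05,0.05], "travel": [[0.0017,0.0003,-0.035],[0,0,-0.04],[0,0,-0.04],[0,0,-0.035],[0,0,-0.015]], "yaw": [-0.01,0,0,0,0]}}

```text
time_s: 2.02
position: [0.5328, 0.1834, 0.0506]
tool_rot: [[-0.985, -0.173, -0.003], [-0.173, 0.985, -0.0], [0.003, 0.0, -1.0]]
ft_force: [0.6, -0.9, 0.3]
grip_width: 0.0496
gripper_force: 0.0
```

>>> {"op": "jog_arm", "data": {"hand": [0.04,0.03,0.0,0.0,0.0], "travel": [[0,0,-0.004],[0,0,-0.002],[0,0,0],[0,0,0],[0,0,0]], "yaw": [0,0,0,0,0], "grip_force": 60}}

```text
time_s: 2.65
position: [0.534, 0.1835, 0.0468]
tool_rot: [[-0.985, -0.173, 0.001], [-0.173, 0.985, 0.0], [-0.001, -0.0, -1.0]]
ft_force: [-0.8, -0.3, -0.0]
grip_width: -0.0001
gripper_force: 0.0
```

The fingers closed fully on nothing, so I need a look.

Run:
```python
from h import *
s=env.observe();print(s["position"],s["grip_width"],s["gripper_force"])
a=env.get_image("wrist")[:,:,::-1];b=env.get_image("side")[:,:,::-1]
b=cv2.resize(b[110:310,180:460],(560,400));cv2.imwrite("pics/w2.png",a)
d=np.zeros((600,800,3),np.uint8);d[:300,:480]=cv2.resize(a,(480,300));d[300:,:420]=cv2.resize(b,(420,300))
c=env.get_image("scene")[:,:,::-1];d[300:,420:]=cv2.resize(c[100:280,270:498],(380,300));cv2.imwrite("pics/m2.png",d)
```

```text
[0.53400153 0.18346489 0.04679759] -0.00010518370631739815 0.0
```

View pics/m2.png

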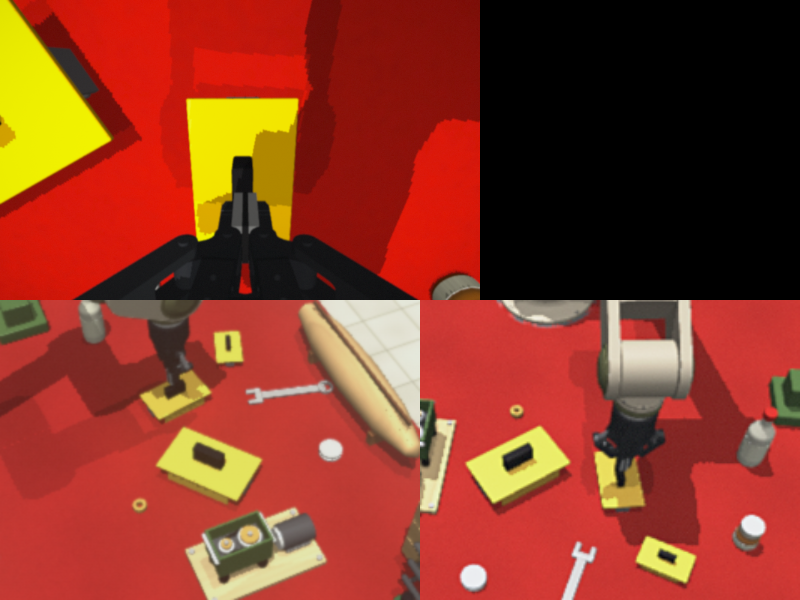

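Run:
```python
import cv2
a=cv2.imread("pics/w2.png");cv2.imwrite("pics/c2.png",cv2.resize(a[180:400,230:430],(545,600),interpolation=cv2.INTER_CUBIC))
```

```text
(no output)
```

View pics/c2.png

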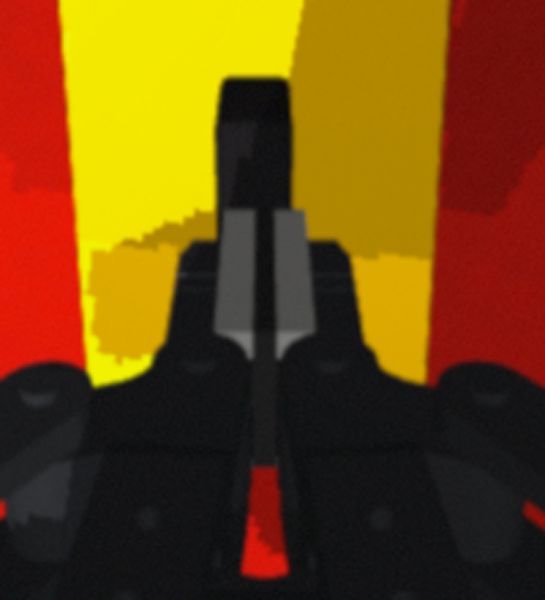

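The fingertips show above the rib: pad tips at crop row 210 mean z≈0.063, about 33 mm higher than the nominal overhang says. The closed pads lie above the 52 mm rib top and touched nothing. I'll reopen a little, go lower while watching the force, and close.

>>> {"op": "jog_arm", "data": {"hand": [0.045,0.045,0.045,0.045,0.045], "travel": [[0,-0.0005,0],[0,0,0],[0,0,0],[0,0,-0.005],[0,0,-0.006]], "yaw": [0,0,0,0,0]}}

```text
time_s: 3.42
position: [0.5338, 0.1829, 0.035]
tool_rot: [[-0.985, -0.173, -0.0], [-0.173, 0.985, -0.0], [0.0, -0.0, -1.0]]
ft_force: [-0.2, 0.2, 0.6]
grip_width: 0.045
gripper_force: 0.0
```

>>> {"op": "jog_arm", "data": {"hand": [0.045,0.045,0.045,0.045,0.045], "travel": [[0,0,-0.004],[0,0,-0.004],[0,0,-0.003],[0,0,-0.003],[0,0,0]], "yaw": [0,0,0,0,0]}}

```text
time_s: 4.05
position: [0.5338, 0.1829, 0.0212]
tool_rot: [[-0.985, -0.173, -0.0], [-0.173, 0.985, -0.0], [0.0, 0.0, -1.0]]
ft_force: [-0.3, 0.1, -0.3]
grip_width: 0.0453
gripper_force: 0.0
```

>>> {"op": "jog_arm", "data": {"hand": [0.02,0.0,0.0,0.0,0.0], "travel": [[0,0,0],[0,0,0],[0,0,0],[0,0,0],[0,0,0]], "yaw": [0,0,0,0,0], "grip_force": 40}}

```text
time_s: 4.68
position: [0.534, 0.1829, 0.0217]
tool_rot: [[-0.985, -0.173, 0.001], [-0.173, 0.985, 0.0], [-0.001, -0.0, -1.0]]
ft_force: [-0.8, -0.7, 4.7]
grip_width: 0.0128
gripper_force: 40.2
```

The rib is gripped (12.8 mm, 40 N). I'll lift it straight up, then go toward the housing and stop short for a wrist view of it.

>>> {"op": "jog_arm", "data": {"hand": [0.0,0.0,0.0,0.0,0.0], "travel": [[0,0,0.005],[0,0,0.03],[0,0,0.045],[0,0,0.045],[0,0,0.035]], "yaw": [0,0,0,0,0], "grip_force": 70}}

```text
time_s: 5.3
position: [0.5337, 0.183, 0.1831]
tool_rot: [[-0.985, -0.173, 0.0], [-0.173, 0.985, 0.0], [-0.0, 0.0, -1.0]]
ft_force: [-0.6, -0.3, -1.9]
grip_width: 0.012
gripper_force: 69.0
```

>>> {"op": "jog_arm", "data": {"hand": [0.0,0.0,0.0,0.0,0.0], "travel": [[-0.003,-0.03,0.02],[-0.007,-0.045,0],[-0.007,-0.05,0],[-0.007,-0.05,0],[-0.007,-0.04,0]], "yaw": [-0.025,-0.025,-0.025,-0.025,-0.03]}}

```text
time_s: 5.92
position: [0.5021, -0.0337, 0.2012]
tool_rot: [[-0.999, -0.043, -0.001], [-0.043, 0.999, 0.0], [0.001, 0.0, -1.0]]
ft_force: [1.5, -0.6, -1.0]
grip_width: 0.0123
gripper_force: 69.1
```

Run:
```python
from h import *
s=env.observe();im=env.get_image("wrist");cv2.imwrite("pics/w3.png",im[:,:,::-1])
print(s["time_s"],s["position"].round(4).tolist(),s["tool_rot"].round(4).tolist(),s["ft_force"].round(2),s["grip_width"])
np.savez("w3.npz",position=s["position"],tool_rot=s["tool_rot"])
c=wristcal(s); print(proj(c,[[.498,-.209,.102],[.45,-.18,.102],[.546,-.18,.102]]))
```

```text
5.925 [0.5021, -0.0337, 0.2012] [[-0.9991, -0.0426, -0.0009], [-0.0426, 0.9991, 0.0002], [0.0009, 0.0002, -1.0]] [ 1.54 -0.6  -1.01] 0.012315369814282471
[[ 98.49904528 184.05167204]
 [127.45477176 121.96609766]
 [144.51171944 242.17326419]]
```

View pics/w3.png

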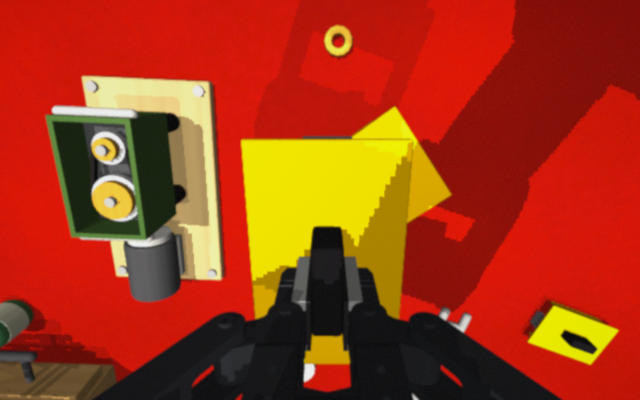

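The wrist view shows the rim's corners at about (46,116), (136,118), (145,238) and (73,237). The held cover's near plate edge runs from (242,139) to (413,139). I'll fit both.

```bash
cat > fit.py <<'E'
from h import *
from scipy.optimize import least_squares
def fit(cals,pxs,obj,z,x0):
    def w(p):
        c,s=np.cos(p[2]),np.sin(p[2]);return np.c_[p[0]+c*obj[:,0]-s*obj[:,1],p[1]+s*obj[:,0]+c*obj[:,1],np.full(len(obj),z)]
    r=least_squares(lambda p:np.concatenate([(proj(c,w(p))-q).ravel() for c,q in zip(cals,pxs)]),x0,x_scale=[.01,.01,.05])
    return r.x[:2].round(4),round(np.degrees(r.x[2]),2),np.sqrt(np.mean(r.fun**2)).round(2)
E
python3 - <<'E'
from fit import *
s=np.load("w3.npz");cw=wristcal(s);im=cv2.imread("pics/w3.png");g=cv2.cvtColor(im,cv2.COLOR_BGR2HSV)
H=np.array([[-.048,-.030],[-.048,.030],[.048,.030],[.048,-.030]])
W=np.array([[46.,116],[136,118],[145,238],[73,237]])
S=np.array([[125,67],[193,72],[180,168],[102,160]])/3.6+[225,140]
B=np.array([[212,515],[185,458],[293,410],[320,462]])/3+[255,115]
cs,cb=env.calibration("scene"),env.calibration("side");x0=[.498,-.209,.03]
for n,c,p in(("wrist",[cw],[W]),("scene",[cs],[S]),("side",[cb],[B]),("all",[cw,cs,cb],[W,S,B])): print(n,fit(c,p,H,.102,x0))
print(toplane(cw,W,.102)[:,:2].round(4).tolist())
# held cover
m=cv2.inRange(g,(22,120,60),(36,255,255))
ys,xs=[],[]
for r in (150,165,180,195,210):
    q=np.where(m[r,200:330])[0][0]+200; print(r,q,end="; ")
for u in(255,275,290): print(u,np.where(m[100:200,u])[0][0]+100,end="; ")
for z in(.2035,.2055,.2075):
    P=toplane(cw,[[242,139],[413,139],[253,310],[403,310]],z)[:,:2];print(z,P.round(4).tolist(),np.linalg.norm(P[0]-P[1]))
E
```

```text
wrist (array([ 0.4954, -0.2069]), np.float64(-0.85), np.float64(2.0))
scene (array([ 0.5022, -0.2028]), np.float64(2.14), np.float64(0.88))
side (array([ 0.4939, -0.215 ]), np.float64(2.24), np.float64(1.08))
all (array([ 0.4956, -0.2073]), np.float64(-0.49), np.float64(2.11))
[[0.4483, -0.238], [0.4469, -0.1734], [0.5422, -0.1791], [0.5438, -0.2373]]
150 242; 165 243; 180 244; 195 245; 210 247; 255 140; 275 140; 290 140; 0.2035 [[0.4423, -0.0736], [0.4391, 0.0025], [0.5325, -0.0711], [0.5291, 0.0084]] 0.07614484113315666
0.2055 [[0.442, -0.0731], [0.4388, 0.002], [0.531, -0.0707], [0.5277, 0.0078]] 0.07516463978077227
0.2075 [[0.4417, -0.0726], [0.4385, 0.0015], [0.5295, -0.0702], [0.5262, 0.0072]] 0.07418443842838786
```

>>> {"op": "jog_arm", "data": {"hand": [0.0,0.0,0.0,0.0,0.0], "travel": [[-0.002,-0.03,0],[-0.003,-0.03,0],[0,-0.01,0],[0,0,0],[0,0,0]], "yaw": [0,0,0,0,0]}}

```text
time_s: 6.6
position: [0.4978, -0.1012, 0.2014]
tool_rot: [[-0.999, -0.045, -0.0], [-0.045, 0.999, 0.0], [0.0, 0.0, -1.0]]
ft_force: [0.3, -0.1, -0.6]
grip_width: 0.0124
gripper_force: 69.1
```

Run:
```python
from h import *
s=env.observe();im=env.get_image("wrist");cv2.imwrite("pics/w4.png",im[:,:,::-1]);np.savez("w4.npz",position=s["position"],tool_rot=s["tool_rot"])
c=wristcal(s);b=proj(c,[[.497,-.207,.102]])[0];print(s["time_s"],s["position"],b)
u,v=max(0,int(b[0])-75),int(b[1])-85
a=cv2.resize(im[v:v+150,u:u+150,::-1],(600,600),interpolation=cv2.INTER_CUBIC);cv2.imwrite("pics/c4.png",a);print(u,v)
```

```text
6.6 [ 0.49782581 -0.10115896  0.20136382] [189.61007003 191.36602273]
114 106
```

View pics/c4.png

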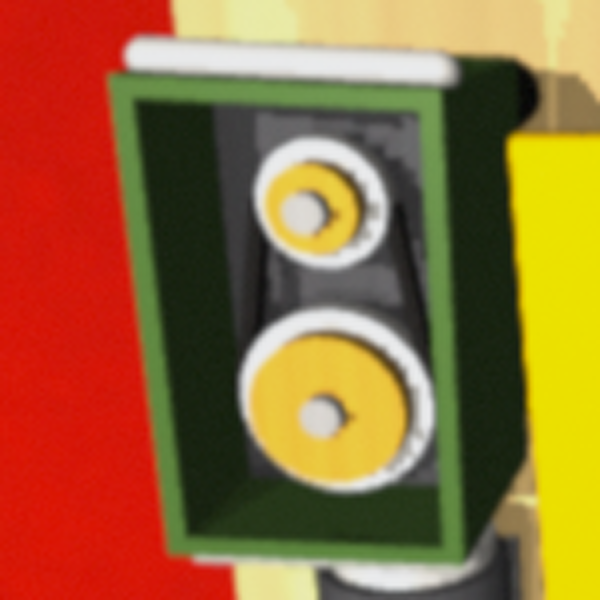

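The crop shows the bright rim's outer corners at (109,75), (442,86), (466,563) and (171,555), with the held cover at the right.

Run:
```python
from fit import *
s=np.load("w4.npz");cw=wristcal(s)
H=np.array([[-.048,-.030],[-.048,.030],[.048,.030],[.048,-.030]])
W=np.array([[109,75],[442,86],[466,563],[171,555]])/4+[114-.4,106-.4]
for z in(.100,.102,.104): print(z,fit([cw],[W],H,z,[.498,-.209,.03]))
P=toplane(cw,W,.102)[:,:2];print(P.round(4).tolist(),[np.linalg.norm(P[i]-P[i-1]).round(4) for i in range(4)])
m=cv2.inRange(cv2.cvtColor(cv2.imread("pics/w4.png"),cv2.COLOR_BGR2HSV),(22,120,60),(36,255,255))
L=[(np.where(m[r,236:330])[0][0]+236,r) for r in range(150,250,10)]
R=[(np.where(m[r,330:450])[0][-1]+330,r) for r in range(150,250,10)]
T=[(u,np.where(m[100:200,u])[0][0]+100) for u in range(260,400,20)]
for z in(.2035,.2055):
    l,r,t=[toplane(cw,np.float64(q),z)[:,:2] for q in(L,R,T)]
    pl,pr,pt=np.polyfit(l[:,0],l[:,1],1),np.polyfit(r[:,0],r[:,1],1),np.polyfit(t[:,1],t[:,0],1)
    X=s["position"][0];yl,yr=np.polyval(pl,X),np.polyval(pr,X);yc=(yl+yr)/2
    print(z,"L/R yaw",np.degrees(np.arctan([pl[0],pr[0],-pt[0]])).round(2),"width",yr-yl,"yc at tcp x",yc,"xend",np.polyval(pt,yc))
print(s["position"],np.degrees(np.arctan2(-s["tool_rot"][0,1],s["tool_rot"][1,1])))
```

```text
0.1 (array([ 0.4957, -0.2087]), np.float64(0.25), np.float64(0.59))
0.102 (array([ 0.4951, -0.2079]), np.float64(0.23), np.float64(0.32))
0.104 (array([ 0.4946, -0.2071]), np.float64(0.2), np.float64(0.4))
[[0.4474, -0.2381], [0.4467, -0.1778], [0.5428, -0.1778], [0.5437, -0.238]] [np.float64(0.0963), np.float64(0.0603), np.float64(0.0962), np.float64(0.0601)]
0.2035 L/R yaw [2.88 3.77 2.67] width 0.09359198525965098 yc at tcp x -0.09252107829381374 xend 0.43601417849308904
0.2055 L/R yaw [2.88 3.77 2.67] width 0.09240494541080582 yc at tcp x -0.0926125578828761 xend 0.4357123740013684
[ 0.49782581 -0.10115896  0.20136382] 2.5798439487121505
```

The housing is at (0.4951, -0.2079), yaw 0.2° (0.3 px residual). The cover is centred on the TCP within 0.3 mm, its yaw about 0.2° ahead of the tool. I'll move over the housing and partly down.

>>> {"op": "jog_arm", "data": {"hand": [0.0,0.0,0.0,0.0,0.0], "travel": [[-0.001,-0.03,0],[-0.0018,-0.04,0],[0,-0.03,0],[0,-0.0066,0],[0,0,0]], "yaw": [-0.015,-0.015,-0.015,0,0]}}

```text
time_s: 7.28
position: [0.4951, -0.2079, 0.2013]
tool_rot: [[-1.0, 0.0, -0.0], [0.0, 1.0, 0.001], [0.0, 0.001, -1.0]]
ft_force: [-0.0, -0.4, -1.2]
grip_width: 0.0125
gripper_force: 69.1
```

>>> {"op": "jog_arm", "data": {"hand": [0.0,0.0,0.0,0.0,0.0], "travel": [[0,0,-0.02],[0,0,-0.03],[0,0,-0.02],[0,0,0],[0,0,0]], "yaw": [0,0,0,0,0]}}

```text
time_s: 7.9
position: [0.4955, -0.2082, 0.1324]
tool_rot: [[-1.0, -0.0, 0.001], [-0.0, 1.0, -0.001], [-0.001, -0.001, -1.0]]
ft_force: [0.1, -1.1, -0.3]
grip_width: 0.0122
gripper_force: 69.1
```

Run:
```python
from rig import env;import numpy as np
for i in range(2):
    s=env.observe();R=s["tool_rot"];print(s["position"].round(5),np.degrees(np.arctan2(-R[0,1],R[1,1])),R[:,2],s["ft_force"].round(2));env.get_image("wrist")
```

```text
[ 0.49554 -0.20823  0.13243] 0.01035218701885117 [ 1.20577088e-03 -7.93178817e-04 -9.99998958e-01] [ 0.08 -1.06 -0.29]
[ 0.49559 -0.20844  0.13256] -0.006605340271288342 [ 0.00162773 -0.00106237 -0.99999811] [ 0.35 -0.67 -0.62]
```

>>> {"op": "jog_arm", "data": {"hand": [0.0,0.0,0.0,0.0,0.0], "travel": [[-0.0004,0.0004,-0.004],[0,0,-0.004],[0,0,-0.004],[0,0,-0.003],[0,0,-0.002]], "yaw": [0.003,0,0,0,0]}}

```text
time_s: 8.62
position: [0.4946, -0.2083, 0.1142]
tool_rot: [[-1.0, -0.002, -0.0], [-0.002, 1.0, 0.0], [0.0, 0.0, -1.0]]
ft_force: [-0.0, -0.3, -1.2]
grip_width: 0.0124
gripper_force: 69.1
```

>>> {"op": "jog_arm", "data": {"hand": [0.0,0.0,0.0,0.0,0.0], "travel": [[0,0,-0.001],[0,0,-0.001],[0,0,-0.001],[0,0,-0.001],[0,0,0]], "yaw": [0,0,0,0,0]}}

```text
time_s: 9.25
position: [0.4948, -0.2083, 0.1106]
tool_rot: [[-1.0, -0.002, 0.0], [-0.002, 1.0, -0.0], [-0.0, -0.0, -1.0]]
ft_force: [-0.2, -0.1, 0.2]
grip_width: 0.0122
gripper_force: 69.2
```

>>> {"op": "jog_arm", "data": {"hand": [0.0,0.0,0.0,0.0,0.0], "travel": [[0,0,-0.0006],[0,0,-0.0006],[0,0,-0.0006],[0,0,-0.0006],[0,0,0]], "yaw": [0,0,0,0,0]}}

```text
time_s: 9.88
position: [0.4947, -0.2084, 0.1081]
tool_rot: [[-1.0, -0.002, 0.0], [-0.002, 1.0, -0.0], [-0.0, -0.0, -1.0]]
ft_force: [0.2, 0.1, 3.0]
grip_width: 0.0124
gripper_force: 69.5
```

>>> {"op": "jog_arm", "data": {"hand": [0.0,0.0,0.0,0.0,0.0], "travel": [[0,0,-0.0006],[0,0,-0.0006],[0,0,-0.0006],[0,0,-0.0006],[0,0,0]], "yaw": [0,0,0,0,0]}}

```text
time_s: 10.5
position: [0.4948, -0.2084, 0.1058]
tool_rot: [[-1.0, -0.002, 0.0], [-0.002, 1.0, -0.0], [-0.0, -0.0, -1.0]]
ft_force: [1.0, 0.2, 4.9]
grip_width: 0.0122
gripper_force: 69.8
```

>>> {"op": "jog_arm", "data": {"hand": [0.0,0.0,0.0,0.0,0.0], "travel": [[0,0,-0.0006],[0,0,-0.0006],[0,0,-0.0006],[0,0,-0.0006],[0,0,0]], "yaw": [0,0,0,0,0]}}

```text
time_s: 11.12
position: [0.4948, -0.2084, 0.1036]
tool_rot: [[-1.0, -0.002, 0.001], [-0.002, 1.0, -0.0], [-0.001, -0.0, -1.0]]
ft_force: [-0.3, 1.2, 6.9]
grip_width: 0.0127
gripper_force: 70.2
```

>>> {"op": "jog_arm", "data": {"hand": [0.0,0.0,0.0,0.0,0.0], "travel": [[0,0,-0.0006],[0,0,-0.0006],[0,0,-0.0006],[0,0,-0.0006],[0,0,0]], "yaw": [0,0,0,0,0]}}

```text
time_s: 11.75
position: [0.4949, -0.2084, 0.1014]
tool_rot: [[-1.0, -0.002, 0.001], [-0.002, 1.0, -0.001], [-0.001, -0.001, -1.0]]
ft_force: [-0.1, 0.8, 9.5]
grip_width: 0.0122
gripper_force: 70.5
```

>>> {"op": "jog_arm", "data": {"hand": [0.0,0.0,0.0,0.0,0.0], "travel": [[0,0,-0.0006],[0,0,-0.0006],[0,0,-0.0006],[0,0,-0.0006],[0,0,0]], "yaw": [0,0,0,0,0]}}

```text
time_s: 12.38
position: [0.4951, -0.2085, 0.0993]
tool_rot: [[-1.0, -0.002, 0.001], [-0.002, 1.0, -0.001], [-0.001, -0.001, -1.0]]
ft_force: [-1.1, 1.3, 11.5]
grip_width: 0.0122
gripper_force: 70.8
```

>>> {"op": "jog_arm", "data": {"hand": [0.0,0.0,0.0,0.0,0.0], "travel": [[0,0,-0.0005],[0,0,-0.0005],[0,0,-0.0005],[0,0,0],[0,0,0]], "yaw": [0,0,0,0,0]}}

```text
time_s: 13.0
position: [0.4951, -0.2085, 0.098]
tool_rot: [[-1.0, -0.002, 0.002], [-0.002, 1.0, -0.001], [-0.002, -0.001, -1.0]]
ft_force: [-0.2, 1.6, 13.6]
grip_width: 0.0121
gripper_force: 71.0
```

One call at a time from here, checking the force for the snap.

>>> {"op": "jog_arm", "data": {"hand": [0.0,0.0,0.0,0.0,0.0], "travel": [[0,0,-0.0005],[0,0,-0.0005],[0,0,-0.0005],[0,0,0],[0,0,0]], "yaw": [0,0,0,0,0]}}

```text
time_s: 13.62
position: [0.4951, -0.2085, 0.0966]
tool_rot: [[-1.0, -0.002, 0.002], [-0.002, 1.0, -0.001], [-0.002, -0.001, -1.0]]
ft_force: [-0.9, 1.5, 13.4]
grip_width: 0.0122
gripper_force: 71.1
```

>>> {"op": "jog_arm", "data": {"hand": [0.0,0.0,0.0,0.0,0.0], "travel": [[0,0,-0.0005],[0,0,-0.0005],[0,0,-0.0005],[0,0,0],[0,0,0]], "yaw": [0,0,0,0,0]}}

```text
time_s: 14.25
position: [0.4952, -0.2086, 0.0953]
tool_rot: [[-1.0, -0.002, 0.002], [-0.002, 1.0, -0.002], [-0.002, -0.002, -1.0]]
ft_force: [-0.2, 1.6, 14.7]
grip_width: 0.0124
gripper_force: 71.2
```

>>> {"op": "jog_arm", "data": {"hand": [0.0,0.0,0.0,0.0,0.0], "travel": [[0,0,-0.0005],[0,0,-0.0005],[0,0,-0.0005],[0,0,0],[0,0,0]], "yaw": [0,0,0,0,0]}}

```text
time_s: 14.88
position: [0.495, -0.2088, 0.0931]
tool_rot: [[-1.0, -0.002, 0.001], [-0.002, 1.0, -0.002], [-0.001, -0.002, -1.0]]
ft_force: [-0.6, -0.0, 8.5]
grip_width: 0.0125
gripper_force: 71.4
```

The force fell from 14.7 to 8.5 N, so the cover snapped and I've stopped pressing. I'll check both ends by eye before letting go.

Run:
```python
from h import *
d=np.zeros((600,800,3),np.uint8)
a,b,c=[env.get_image(n)[:,:,::-1] for n in("wrist","side","scene")]
d[:300,:400]=cv2.resize(a[60:360,120:520],(400,300),interpolation=2)
d[:300,400:]=cv2.resize(b[210:315,290:430],(400,300),interpolation=2)
d[300:,:400]=cv2.resize(c[140:245,210:350],(400,300),interpolation=2)
cv2.imwrite("pics/m5.png",d);s=env.observe();print(s["position"],s["ft_force"],s["wrist_torque"],s["time_s"])
```

```text
[ 0.49498788 -0.20881241  0.09306934] [ 0.39666397 -0.20980241  8.40394379] [-0.37325733  0.05110677  0.01223291] 15.025
```

View pics/m5.png

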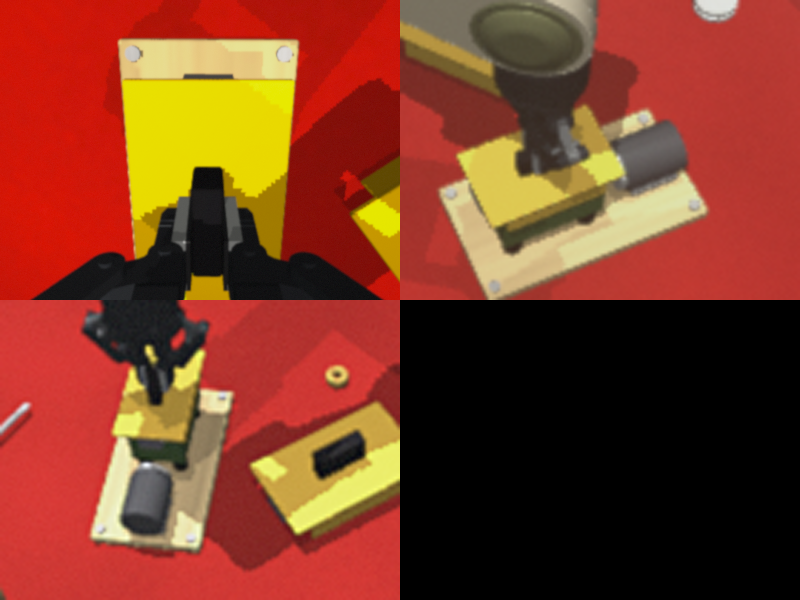

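The cover sits square and level. I'll unload slowly: if it is snapped home, the load should reach zero about 10 mm below first contact (TCP ~0.102 rather than 0.111).

>>> {"op": "jog_arm", "data": {"hand": [0.0,0.0,0.0,0.0,0.0], "travel": [[0,0,0.001],[0,0,0.001],[0,0,0.001],[0,0,0.001],[0,0,0]], "yaw": [0,0,0,0,0]}}

```text
time_s: 15.65
position: [0.495, -0.2088, 0.0967]
tool_rot: [[-1.0, -0.002, 0.001], [-0.002, 1.0, -0.001], [-0.001, -0.001, -1.0]]
ft_force: [0.9, -0.8, 5.1]
grip_width: 0.0123
gripper_force: 70.9
```

>>> {"op": "jog_arm", "data": {"hand": [0.0,0.0,0.0,0.0,0.0], "travel": [[0,0,0.001],[0,0,0.001],[0,0,0.001],[0,0,0],[0,0,0]], "yaw": [0,0,0,0,0]}}

```text
time_s: 16.27
position: [0.495, -0.2087, 0.0994]
tool_rot: [[-1.0, -0.002, 0.001], [-0.002, 1.0, -0.001], [-0.001, -0.001, -1.0]]
ft_force: [3.6, -4.6, 1.3]
grip_width: 0.0122
gripper_force: 70.6
```

Unloading reaches about zero at z≈0.101, which confirms home (10 mm below first contact). I'll let go and retreat upward.

>>> {"op": "jog_arm", "data": {"hand": [0.02,0.035,0.05,0.05,0.05], "travel": [[0,0,0],[0,0,0],[0,0,0],[0,0,0],[0,0,0]], "yaw": [0,0,0,0,0], "grip_force": 30}}

```text
time_s: 16.9
position: [0.4946, -0.2082, 0.0994]
tool_rot: [[-1.0, -0.002, -0.0], [-0.002, 1.0, 0.0], [0.0, 0.0, -1.0]]
ft_force: [-0.2, 0.4, 0.4]
grip_width: 0.0501
gripper_force: 0.0
```

>>> {"op": "jog_arm", "data": {"hand": [0.05,0.05,0.05,0.05,0.05], "travel": [[0,0,0.01],[0,0,0.02],[0,0,0.03],[0,0,0.03],[0,0,0.03]], "yaw": [0,0,0,0,0]}}

```text
time_s: 17.52
position: [0.4946, -0.2082, 0.2212]
tool_rot: [[-1.0, -0.002, 0.001], [-0.002, 1.0, -0.0], [-0.001, -0.0, -1.0]]
ft_force: [0.1, 0.6, 0.2]
grip_width: 0.0501
gripper_force: 0.0
```

Run:
```python
from fit import *
s=env.observe();im=env.get_image("wrist");cw=wristcal(s);print(s["time_s"],s["position"],s["ft_force"],s["grip_width"])
b=proj(cw,[[.495,-.208,.106]])[0]
for c in blobs(im,(22,120,60),(36,255,255),3000):
    if cv2.pointPolygonTest(cv2.convexHull(c),tuple(map(float,b)),False)<0: continue
    q=cv2.approxPolyDP(cv2.convexHull(c),8,True)[:,0];print(q.tolist())
    for z in(.106,.116):
        P=toplane(cw,c,z)[:,:2].astype(np.float32);print(z,cv2.minAreaRect(P*1000))
```

```text
17.525 [ 0.49455896 -0.20820319  0.22123636] [0.05003322 0.60857564 0.18372583] 0.05011479815760723
[[375, 115], [369, 258], [285, 260], [277, 116]]
0.106 ((495.1288757324219, -208.12277221679688), (124.50428771972656, 77.38865661621094), 0.1390179544687271)
0.116 ((491.9818115234375, -208.11349487304688), (119.93989562988281, 74.55146789550781), 0.139068141579628)
```

The plate measures 124.5 x 77.4 mm at z=0.106, centred on the housing, so it is home, level and released. I'm handing it in.

```bash
python3 -c "
from rig import env
print(env.close_job())"
```

```text
the job is handed in; nothing more can be done
None
```

The 124 x 76 mm yellow cover is snapped home, square and level on the green housing, released and handed in at about 17.5 s; the highest pressing force I read was 14.7 N, and I moved nothing else.

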